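# Press a fitting's collar home with the bench squeezer and tray it

### The arm

A 6-joint arm with a two-finger parallel gripper is mounted at the origin on the work surface. World frame = base frame: x ahead of the robot, y to its left, z up, the work surface at z = 0. Lengths are in m, angles in rad, forces in N, time in s.
With the tool pointing down it reaches from about 0.3 to 0.875 m from the base axis. Payload 6.4 kg.
Tool frame: the origin (TCP) lies at the very end of the fingers, on their centre line; the grasp point (between the pads) lies 19 mm behind it; z points along the fingers, y is the direction in which the jaws open and shut (so a half turn about z gives the same grasp; the last joint's range is limited). The gripper opens to 85 mm and grips with 20 to 120 N. Pads are 22 mm wide; open, the fingers measure 114 mm over their backs; the gripper's body (76 mm by 85 mm) begins 54 mm behind the grasp point. The pads swing forward as they close: fully open they stand 13 mm farther back than shut.
Start: joints at [1.134, 0.181, 1.607, -0, 1.354, -0.206], TCP at [0.132, 0.56, 0.231] pointing down, gripper open.
Joint ranges: [-2.99, 2.99], [-0.89, 2.07], [0.3, 2.58], [-1.14, 4.28], [0, 2.63], [-3.12, 3.12]. Speed limits (rad/s): [2.57, 2.57, 3.01, 3.14, 3.14, 3.14].

### API

Orientations are given as a unit quaternion [x, y, z, w].
In Python, from cell import robot gives the robot as it stands.
- The arm moves only by the tool play_rows, never from a script. Its argument "commands" is one flat list of numbers, 5 for each row, row after row: the closure in counts, from 0 (fully open) to 255 (shut), then the shift along the tool's x, y, z in mm, then the turn about the tool's z in degrees. A call has 1 to 12 rows; each row shifts and turns the pose as measured when the row begins, along the tool's axes as they then stand; what a row does not reach is not made up. A row lasts 1/10 s, in which the tool goes at most 50 mm and 8.59 degrees, less where a joint would pass 70% of its speed; a pose out of reach is approached as far as the arm can. A call is refused whole if a number of a shift passes 50 or a number of a turn 8.59, either way. A call with a gripper value outside its range is refused whole. The fingers move at their own pace and stop on an object; "newtons" is the grip in N (left out, the last holds). Time passes only in rows, so rows that do not move let the fingers close. It gives the time, the measured TCP pose, the force and the opening at its end, in the units of the state.
- robot.sense(): the state, without advancing time (a new reading comes with each control period).
- robot.capture(name): name is "side" or "top" or "wrist"; returns a dict with "pixels" (420x560x3 uint8, red, green, blue), "fx", "fy", "cx", "cy" (pixels), "extrinsics" (4x4, takes a point from world to camera coordinates); the wrist camera has in their place "T_tool_cam" (4x4, takes a point from camera to tool coordinates, whose origin is the TCP and whose axes are the flange's). Camera axes: x right, y up, looking along -z (the intrinsics and any distortion apply to the point x, -y, -z); pixel columns grow to the right and rows downward; lengths in m; the calibration is good to about 2 mm. A picture is of the moment at which its call begins: read the wrist's pose just before it. There is no depth.
- robot.finish_job(): hands the job in, once; it reports no verdict.
The state is a dict: "time": time; "joint_pos": joint angles; "dq": joint speeds; "tau": joint torques, N m; "ee_pos": TCP position; "eef_rot": TCP orientation; "wrist_force": force on the tool from outside, world axes, zero at the start; "moment": the same for the moment, N m; "finger_gap": finger opening in m.
Only numpy, scipy, OpenCV 4.12 (cv2) and the standard library are available. Lean on these libraries where they do the work, as an engineer would, in place of code of your own. Each camera call takes 0.05 s, during which the arm holds its last target.

### The job

The fitting in the bench squeezer's nest still has its black collar standing out. Squeeze the squeezer's trigger all the way against its fixed grip so that the ram pushes the collar fully home, let the trigger spring right back, then take the fitting out and leave it lying in the long shallow white tray. Do not disturb the other things on the bench.

Things in the scene. Friction and masses are not known exactly. Their poses are not given: they have to be found in the camera images.
- squeezer: Hand squeezer bolted to the bench: dark base plate 10 mm thick (x -50 to +100, y -68 to +168 mm), grey head block 56 x 64 mm, its top 98 mm up, a black ribbed fixed grip rising from the head, a steel trigger lever beside it. Origin on the bench under the head's middle; y points from head to nest, z up; the grip leans 35 degrees from vertical towards -x (towards the robot).
- lamp (a point): Middle of the underside of the lamp bar over the squeezer, 285 mm above the bench, covering 25 mm to either side of this in x and 45 mm in y (axes as the squeezer's); its post stands 100 mm along +x from here. It blocks the grip from straight above: come down along the leaning grip, tilted.
- grip_mid (a point): Point on the centre line of the fixed grip where to squeeze, 166 mm above the bench, 87 mm up the grip from its root in the head. Axes as the squeezer's. Grip 24 x 24 mm square, ending 28 mm beyond this point along its 35 degree lean; the trigger lever (18 mm wide, 10 mm thick) ends 3 mm short of that and stands on the -y side of the grip.
- trigger_face (a point): Point on the trigger lever's outer face abreast of grip_mid; moves with the lever. Axes as the lever's: z up along it. At rest 41 mm from the grip's centre line (towards the squeezer's -y), fully squeezed 25 mm. So along y, measured from grip_mid, grip and trigger together span -41 to +12 mm at rest and -25 to +12 mm squeezed.
- trigger (a joint): Angle of the sprung trigger lever, hinged at the root of the grip: 0 at rest, 0.19 rad fully squeezed against its stop; it moves towards the grip (towards the squeezer's +y) and springs back when let go. About 3 N at grip_mid begins to move it and about 14 N holds it fully squeezed while pressing the collar. It drives the ram (76 mm per rad, 14.5 mm in all) towards +y.
- nest (a point): Middle of the nest's floor, 40 mm above the bench, where the fitting lies: 105 mm along +y from the squeezer's origin. Low side cheeks (8 mm high over this floor, 2 mm thick) at x +-17 mm, and a steel back stop 72 mm above the bench beyond the fitting's far end. Free room above and to both x sides. Axes as the squeezer's.
- fitting: Loose fitting, 100 g: square aluminium body 28 x 50 x 28 mm, a brass stub 20 mm across and 12 mm long at its +y end, a round nose 6 mm long at its -y end with the collar in it. About 86 mm long with the collar out. Origin in the middle of the body's underside; y along its length, z up. It lies in the nest with its axes about parallel to the squeezer's, the collar facing the ram.
- collar (a joint): How far the black plastic collar (flange 25 mm across, 5 mm thick) has been pushed into the fitting, m: starts at 0 to 0.002, 0.013 is its flange touching the nose. Fully squeezing the trigger pushes it to 0.012 to 0.013. It stays where it is pushed (about 5 N to slide).
- tray_in (a point): Middle of the inner floor of the long shallow white tray, fixed to the bench: 160 (x) x 220 (y) mm outside, walls 35 mm high and 4 mm thick, empty; floor 4 to 5 mm above the bench. Axes are the tray's.
- ring_bin: Deep square white bin of blue rings, 150 x 150 x 95 mm, fixed: not the place for the fitting; the tray and this bin swap sides at random. Origin under its middle.
- screwdriver: Screwdriver lying on the bench, about 190 mm long; leave it alone.
- elbow: Small aluminium and brass elbow fitting lying loose on the bench, 45 mm; leave it alone.
- plate: Dark steel plate 120 x 100 x 14 mm lying on the bench; leave it alone.

How it is judged:
By the outcome, as a careful person would: the job done as asked, in the order asked, and still so for the second after the job is handed in, with the robot touching nothing.
It also fails if it takes over 58 s, if anything falls off the work surface, if the arm or the gripper's body presses on something with over 40 N, if the wrist force passes 120 N, or if a joint passes its speed limit or range.

## Working session

There is one attempt and no reset: what is moved stays moved. The work goes in short steps, Python scripts to look and compute and a tool call to move; the robot and the scene stay as the last step left them, time stands still between calls to the robot, and variables do not carry over. Pictures are saved under pics/ and viewed, and the job is handed in when it is done.

Besides the shell and the picture viewer there is one more tool, called after "Call:" as name(argument=value, ...) on one line, values as JSON. play_rows: Moves the arm, as the interface text tells. Its arguments: {"type":"object","properties":{"commands":{"type":"array","items":{"type":"number"}},"newtons":{"type":"number"}},"required":["commands"]}

```bash
mkdir -p pics; ls
python3 - <<'E'
from cell import robot
import cv2,numpy as np
print(robot.sense())
for n in ["side","top","wrist"]:
    c=robot.capture(n)
    cv2.imwrite(f"pics/{n}0.png",c["pixels"][:,:,::-1])
    print(n,{k:(v if k!="pixels" else 0) for k,v in c.items()})
E
```

```text
pics
{'time': 0.0, 'joint_pos': array([ 1.13366399e+00,  1.81558827e-01,  1.60800974e+00,  7.32004364e-07,
        1.35379318e+00, -2.06282586e-01]), 'dq': array([-0.00162898,  0.00062165,  0.00241097, -0.00098694,  0.00011472,
        0.00043273]), 'tau': array([ 7.63193402e-04, -4.44862640e+01, -3.51348317e+01,  8.31803703e-06,
        8.86274676e-03, -6.24953401e-06]), 'ee_pos': array([0.13129668, 0.55924132, 0.23037331]), 'eef_rot': array([ 1.15168778e-01,  9.93345544e-01, -8.39053443e-04, -2.80020978e-04]), 'wrist_force': array([-0.05031366, -0.10266344, -0.64789361]), 'moment': array([ 0.03557607, -0.00449375, -0.01738179]), 'finger_gap': 0.08574646904729273}
side {'pixels': 0, 'fx': 527.7320439765854, 'fy': 527.7320439765854, 'cx': 276.86618276515355, 'cy': 203.51824411957836, 'extrinsics': array([[-0.95940619, -0.28193894,  0.00708426,  0.55625408],
       [ 0.20474233, -0.67900013,  0.70501021, -0.25733262],
       [-0.19395962,  0.67784161,  0.70916177, -1.20570886],
       [ 0.        ,  0.        ,  0.        ,  1.        ]])}
top {'pixels': 0, 'fx': 492.15396755385984, 'fy': 492.15396755385984, 'cx': 276.8540765052156, 'cy': 209.62881308481593, 'extrinsics': array([[ 0.00664592, -0.99997677, -0.00151305, -0.00638098],
       [ 0.99744228,  0.00652138,  0.07117838, -0.60104985],
       [-0.07116686, -0.00198223,  0.99746245, -1.45799283],
       [ 0.        ,  0.        ,  0.        ,  1.        ]])}
wrist {'pixels': 0, 'fx': 290.22415091803725, 'fy': 290.22415091803725, 'cx': 280.2354637444883, 'cy': 208.26063830698018, 'T_tool_cam': array([[ 4.23992102e-04,  9.56341916e-01,  2.92249824e-01,
         7.44324250e-02],
       [ 9.99999148e-01, -7.66331774e-04,  1.05691580e-03,
         8.40981401e-04],
       [ 1.23473321e-03,  2.92249127e-01, -9.56341426e-01,
        -1.43704791e-01],
       [ 0.00000000e+00,  0.00000000e+00,  0.00000000e+00,
         1.00000000e+00]])}
```

View pics/side0.png

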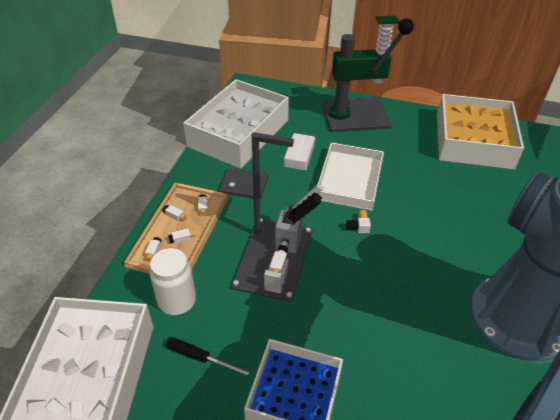

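View pics/top0.png

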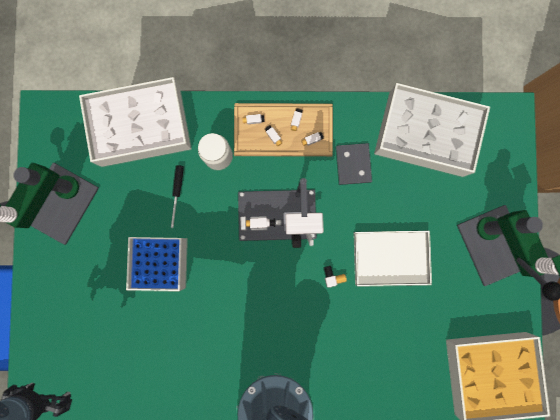

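View pics/wrist0.png

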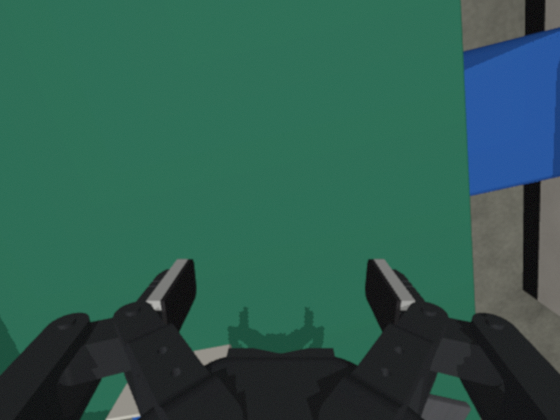

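```bash
cat > h.py <<'E'
import numpy as np,cv2
from scipy.spatial.transform import Rotation as R
def ray(c,u,v,T_w_t=None):
    d=np.array([(u-c["cx"])/c["fx"],-(v-c["cy"])/c["fy"],-1.0])
    if "extrinsics" in c:
        E=np.array(c["extrinsics"]);Rm=E[:3,:3];t=E[:3,3]
        return -Rm.T@t, Rm.T@d
    T=T_w_t@np.array(c["T_tool_cam"]); return T[:3,3],T[:3,:3]@d
def onz(c,u,v,z,T=None):
    o,d=ray(c,u,v,T); return o+d*(z-o[2])/d[2]
def proj(c,p,T=None):
    E=np.array(c["extrinsics"]) if "extrinsics" in c else np.linalg.inv(T@np.array(c["T_tool_cam"]))
    q=E[:3,:3]@np.asarray(p)+E[:3,3]
    return np.array([c["cx"]+c["fx"]*q[0]/-q[2],c["cy"]-c["fy"]*q[1]/-q[2]])
def tri(c1,p1,c2,p2,T1=None,T2=None):
    o1,d1=ray(c1,*p1,T1);o2,d2=ray(c2,*p2,T2)
    s=np.linalg.lstsq(np.c_[d1,-d2],o2-o1,rcond=None)[0]
    a=o1+d1*s[0];b=o2+d2*s[1];return (a+b)/2,np.linalg.norm(a-b)
def pose(s):
    T=np.eye(4);T[:3,:3]=R.from_quat(s["eef_rot"]).as_matrix();T[:3,3]=s["ee_pos"];return T
def crop(img,x0,y0,x1,y1,k,fn):
    im=cv2.resize(img[y0:y1,x0:x1],None,fx=k,fy=k,interpolation=cv2.INTER_CUBIC)
    cv2.imwrite(fn,im[:,:,::-1])
E
python3 - <<'E'
from cell import robot
from h import *
import pickle
D={n:robot.capture(n) for n in ["top","side"]}
pickle.dump(D,open("c0.pkl","wb"))
crop(D["top"]["pixels"],225,170,445,300,3.5,"pics/t1.png")
crop(D["side"]["pixels"],210,120,400,305,3,"pics/s1.png")
E
```

```text
(no output)
```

View pics/t1.png

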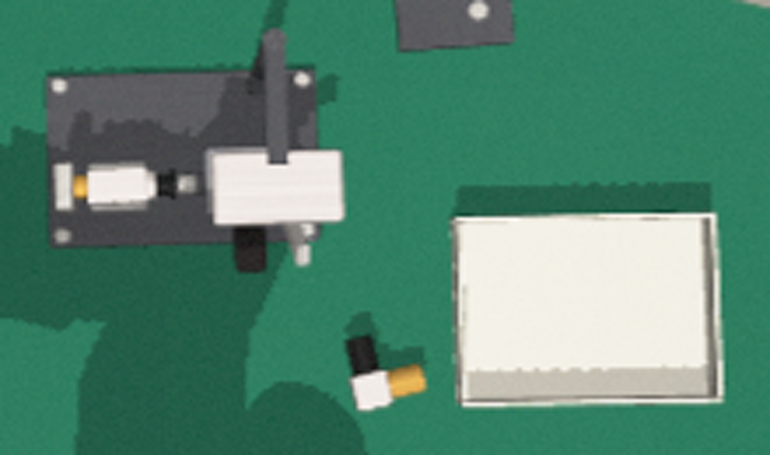

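View pics/s1.png

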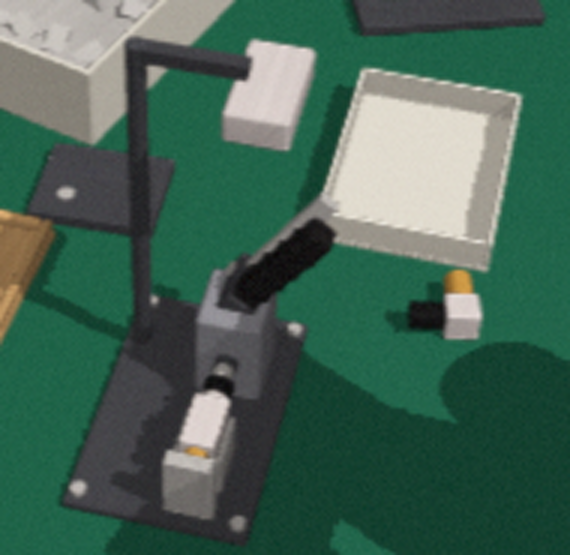

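Run:
```python
from h import *
import pickle
D=pickle.load(open("c0.pkl","rb"));t=D["top"];s=D["side"]
T=lambda x,y:(225+x/3.5,170+y/3.5)
S=lambda x,y:(210+x/3,120+y/3)
np.set_printoptions(precision=4,suppress=True)
local={"TL":(.1,.168),"TR":(.1,-.068),"BL":(-.05,.168),"BR":(-.05,-.068)}
obs={"TL":[onz(t,*T(47,73),.01)],"TR":[onz(t,*T(316,66),.01)],"BL":[onz(t,*T(51,246),.01),onz(s,*S(245,543),.01)]}
obs["TL"].append(onz(s,*S(62,503),.01)); obs["BR"]=[onz(s,*S(307,327),.01)]
P=[];Q=[]
for k,v in obs.items():
    for p in v: P.append(local[k]);Q.append(p[:2]);print(k,p)
P=np.array(P);Q=np.array(Q)
def fit(P,Q):
    pc,qc=P.mean(0),Q.mean(0);U,_,V=np.linalg.svd((P-pc).T@(Q-qc));Rm=(U@V).T
    o=qc-Rm@pc;print("yaw deg",np.degrees(np.arctan2(Rm[1,0],Rm[0,0])),"o",o,"res",(Q-(P@Rm.T+o))*1000);return Rm,o
Rm,o=fit(P,Q)
fit(P[:3],Q[:3])
def W(l): return np.r_[Rm@np.array(l[:2])+o,l[2]]
lean=np.radians(35)
gm=W((-.087*np.sin(lean),0,.166));print("gm (grip root at x=0)",gm, "tip",W((-.115*np.sin(lean),0,.166+.028*np.cos(lean))))
# grip tip, lamp bar, fitting
print("lamp corners z.285+", [onz(t,*T(*q),.295) for q in[(205,150),(343,150),(345,222),(212,224)]])
print("fit body top corners",[onz(t,*T(*q),.068) for q in[(88,168),(147,168),(88,204),(147,204)]], "nest",W((0,.105,.04)))
print("tray rim",[onz(t,*T(*q),.035) for q in[(453,215),(717,213),(722,403),(462,405)]])
print("elbow",[onz(t,*T(*q),.015) for q in[(350,340),(425,375),(370,408)]])
for l in [(-.0610,0,.166),(-.05,0,.166),(-.077,0,.189)]: 
  p=W(l);a=proj(t,p);b=proj(s,p);print(l,p,(a-[225,170])*3.5,(b-[210,120])*3)
```

```text
TL [0.6583 0.1147 0.01  ]
TL [0.6576 0.1217 0.01  ]
TR [ 0.6659 -0.1187  0.01  ]
BL [0.5085 0.1094 0.01  ]
BL [0.51   0.1166 0.01  ]
BR [ 0.5171 -0.1148  0.01  ]
yaw deg 1.6039507135976678 o [ 0.5637 -0.0518] res [[-0.6971 -4.1938]
 [-1.4249  2.8215]
 [ 0.3181 -1.7284]
 [-0.5969 -5.2716]
 [ 0.912   1.9368]
 [ 1.4888  6.4355]]
yaw deg -178.06995062545283 o [ 0.7635 -0.0467] res [[ 0.3517 -3.1464]
 [-0.3761  3.8689]
 [ 0.0243 -0.7225]]
gm (grip root at x=0) [ 0.5139 -0.0532  0.166 ] tip [ 0.4978 -0.0537  0.1889]
lamp corners z.285+ [array([ 0.5737, -0.0195,  0.295 ]), array([ 0.5744, -0.1159,  0.295 ]), array([ 0.5241, -0.1173,  0.295 ]), array([ 0.5221, -0.0246,  0.295 ])]
fit body top corners [array([0.5728, 0.075 , 0.068 ]), array([0.5732, 0.026 , 0.068 ]), array([0.5429, 0.0747, 0.068 ]), array([0.5433, 0.0257, 0.068 ])] nest [0.5608 0.0531 0.04  ]
tray rim [array([ 0.5367, -0.2331,  0.035 ]), array([ 0.5399, -0.4569,  0.035 ]), array([ 0.3802, -0.4587,  0.035 ]), array([ 0.377, -0.24 ,  0.035])]
elbow [array([ 0.4299, -0.1477,  0.015 ]), array([ 0.4006, -0.2117,  0.015 ]), array([ 0.3723, -0.1647,  0.015 ])]
(-0.061, 0, 0.166) [ 0.5028 -0.0535  0.166 ] [246.6534 252.9765] [317.4413 251.8695]
(-0.05, 0, 0.166) [ 0.5138 -0.0532  0.166 ] [246.3106 238.69  ] [303.4969 249.2253]
(-0.077, 0, 0.189) [ 0.4868 -0.054   0.189 ] [248.262  274.0012] [339.8778 234.4552]
```

Call:
play_rows(commands=[0,0,0,-50,8.3,0,0,0,-50,8.3,0,0,0,-20,8.3,0,0,0,0,8.3,0,0,0,0,8.3,0,0,0,0,8.3,0,0,0,0,8.3,0,0,0,0,8.3,0,0,0,0,8.3,0,0,0,0,0], newtons=40)

```text
time: 1.25
ee_pos: [0.131, 0.5586, 0.3543]
eef_rot: [0.71, 0.704, -0.002, 0.001]
wrist_force: [0.2, -0.4, 0.4]
finger_gap: 0.0853
```

```bash
cat >> h.py <<'E'
def rep(robot,target=None,yaw=None):
    s=robot.sense();Rm=R.from_quat(s["eef_rot"]).as_matrix()
    np.set_printoptions(precision=4,suppress=True)
    print("t",round(s["time"],2),"pos",s["ee_pos"],"x-angle",np.degrees(np.arctan2(Rm[1,0],Rm[0,0])).round(2),"z",Rm[:,2],"F",s["wrist_force"].round(1),"gap",round(s["finger_gap"],4),"q",s["joint_pos"].round(2))
    if target is not None: print("tool delta mm",(Rm.T@(np.array(target)-s["ee_pos"])*1000).round(1))
E
python3 -c "
from cell import robot
from h import *
rep(robot,(.44,-.10,.36))"
```

```text
t 1.25 pos [0.131  0.5586 0.3543] x-angle 89.48 z [-0.0018 -0.0039 -1.    ] F [ 0.2 -0.4  0.4] gap 0.0853 q [1.13 0.11 1.45 0.   1.59 1.14]
tool delta mm [-655.8  315.    -3.7]
```

Call:
play_rows(commands=[0,-40,20,0,-2,0,-43,21,0,0,0,-43,21,0,0,0,-43,21,0,0,0,-43,21,0,0,0,-43,21,0,0,0,-43,21,0,0,0,-43,21,0,0,0,-43,21,0,0,0,-43,21,0,0,0,-43,21,0,0,0,-43,21,0,0])

```text
time: 2.45
ee_pos: [0.4133, 0.045, 0.3553]
eef_rot: [0.673, 0.739, -0.0, 0.003]
wrist_force: [0.3, 1.2, 0.0]
finger_gap: 0.0852
```

Call:
play_rows(commands=[0,-43,21,0,0,0,-43,21,0,0,0,-43,21,0,0,0,0,0,0,0])

```text
time: 2.85
ee_pos: [0.492, -0.0884, 0.3556]
eef_rot: [0.669, 0.743, -0.0, 0.004]
wrist_force: [0.1, 0.9, -0.7]
finger_gap: 0.0855
```

Run:
```python
from cell import robot
from h import *
import pickle
rep(robot,(.44,-.10,.36)); s=robot.sense(); c=robot.capture("wrist"); c["T"]=pose(s)
pickle.dump(c,open("w1.pkl","wb")); cv2.imwrite("pics/w1.png",c["pixels"][:,:,::-1])
```

```text
t 2.85 pos [ 0.492  -0.0884  0.3556] x-angle 96.0 z [ 0.0055 -0.0053 -1.    ] F [ 0.1  0.9 -0.7] gap 0.0855 q [-0.41 -0.07  1.63 -0.    1.58 -0.52]
tool delta mm [ -6.1 -52.9  -4.6]
```

View pics/w1.png

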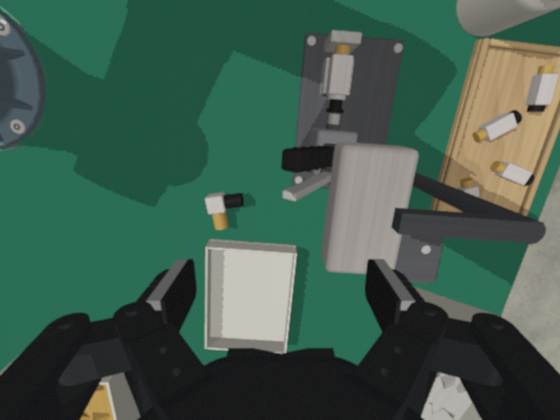

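Run:
```python
from h import *
import pickle
c=pickle.load(open("w1.pkl","rb"))
crop(c["pixels"],270,20,450,220,3,"pics/w1c.png")
```

```text
(no output)
```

View pics/w1c.png

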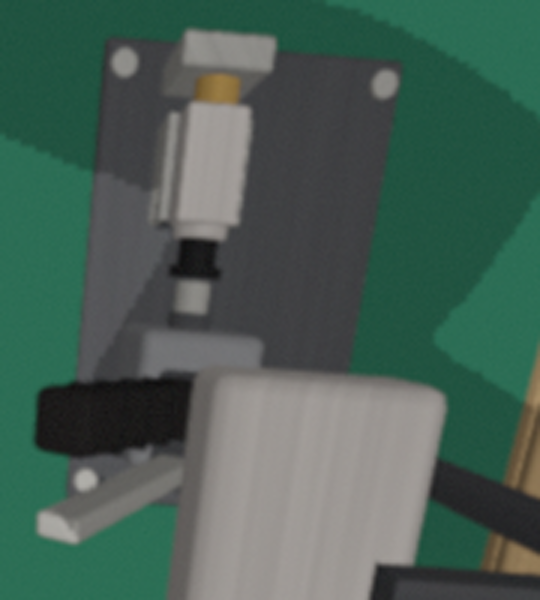

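Run:
```python
from h import *
import pickle
np.set_printoptions(precision=4,suppress=True)
c=pickle.load(open("w1.pkl","rb"));T=c["T"];W=lambda x,y:(270+x/3,20+y/3)
D=pickle.load(open("c0.pkl","rb"));t=D["top"];s=D["side"]
Tt=lambda x,y:(225+x/3.5,170+y/3.5)
S=lambda x,y:(210+x/3,120+y/3)
a=onz(c,*W(107,40),.01,T);b=onz(c,*W(400,64),.01,T);e=onz(c,*W(70,499),.01,T)
print(a,b,e,np.linalg.norm(a-b),np.linalg.norm(a-e),"yaw from edges",np.degrees(np.arctan2(*(b-a)[1::-1])), np.degrees(np.arctan2(-(a-e)[0],(a-e)[1])))
# fitting body top
for q in [(188,102),(252,106),(178,220),(240,224)]: print("fit",onz(c,*W(*q),.068,T))
# grip tip mid of end: z~.189
print("griptip",onz(c,*W(42,393),.189,T),onz(c,*W(40,450),.189,T))
for z in (.18,.187,.195): print("trig tip",[onz(c,*W(*q),z,T) for q in [(38,515),(72,541)]])
print("tri trigger tip w/side",tri(c,W(42,518),s,S(330,198),T),"top", tri(c,W(55,530),t,Tt(302,264),T))
print("tri grip tip side",tri(c,W(40,420),s,S(333,232),T),"top",tri(c,W(40,420),t,Tt(250,271),T))
# lamp
for q in [(207,368),(442,392)]: print("lamp",onz(c,*W(*q),.285,T))
print("lampR", tri(c,W(190,420),t,Tt(208,222),T))
```

```text
[0.5111 0.11   0.01  ] [0.6581 0.1151 0.01  ] [ 0.5204 -0.1229  0.01  ] 0.14707756299953886 0.23313227566322425 yaw from edges 1.9736847136107714 2.287597529717899
fit [0.5468 0.0751 0.068 ]
fit [0.5755 0.0766 0.068 ]
fit [0.55   0.0263 0.068 ]
fit [0.5788 0.0276 0.068 ]
griptip [ 0.4926 -0.0458  0.189 ] [ 0.4941 -0.0659  0.189 ]
trig tip [array([ 0.4963, -0.092 ,  0.18  ]), array([ 0.5103, -0.1008,  0.18  ])]
trig tip [array([ 0.496 , -0.0903,  0.187 ]), array([ 0.5097, -0.0989,  0.187 ])]
trig tip [array([ 0.4957, -0.0883,  0.195 ]), array([ 0.509 , -0.0967,  0.195 ])]
tri trigger tip w/side (array([ 0.5001, -0.0899,  0.1907]), np.float64(0.005448505184806115)) top (array([ 0.4983, -0.0926,  0.202 ]), np.float64(0.007741321411110694))
tri grip tip side (array([ 0.4927, -0.0553,  0.1887]), np.float64(0.0005055005036782064)) top (array([ 0.4908, -0.0542,  0.2013]), np.float64(0.003653825870787481))
lamp [ 0.5286 -0.0255  0.285 ]
lamp [ 0.5864 -0.0252  0.285 ]
lampR (array([ 0.5193, -0.0267,  0.3371]), np.float64(0.012601318083901334))
```

Call:
play_rows(commands=[0,0,0,0,4,0,-28,-17,0,0,0,-28,-17,0,0,0,0,0,0,0])

```text
time: 3.3
ee_pos: [0.4573, -0.1411, 0.3554]
eef_rot: [0.689, 0.724, 0.001, 0.002]
wrist_force: [0.2, 0.8, -0.5]
finger_gap: 0.0856
```

Run:
```python
from cell import robot
from h import *
rep(robot,(.456,-.145,.145))
```

```text
t 3.3 pos [ 0.4573 -0.1411  0.3554] x-angle 92.82 z [ 0.0037 -0.0017 -1.    ] F [ 0.2  0.8 -0.5] gap 0.0856 q [-0.55 -0.12  1.67  0.    1.59 -0.6 ]
tool delta mm [ -3.4  -2.2 210.4]
```

Call:
play_rows(commands=[0,-1,0,35,0,0,-1,0,40,0,0,-1,0,40,0,0,0,0,40,0,0,0,0,35,0,0,0,0,15,0,0,0,0,0,0])

```text
time: 4.0
ee_pos: [0.4604, -0.1353, 0.1482]
eef_rot: [0.681, 0.732, 0.004, 0.006]
wrist_force: [-0.5, 0.2, 0.7]
finger_gap: 0.0857
```

Run:
```python
from cell import robot
from h import *
rep(robot,(.456,-.113,.145))
for n in ("wrist","side","top"):
    cv2.imwrite(f"pics/{n}2.png",robot.capture(n)["pixels"][:,:,::-1])
im=cv2.imread("pics/side2.png"); crop(im[:,:,::-1],220,100,420,250,3.8,"pics/side2c.png")
```

```text
t 4.0 pos [ 0.4604 -0.1353  0.1482] x-angle 94.1 z [ 0.0138 -0.0026 -0.9999] F [-0.5  0.2  0.7] gap 0.0857 q [-0.54  0.05  1.93  0.01  1.15 -0.61]
tool delta mm [22.5 -2.9  3.1]
```

View pics/wrist2.png

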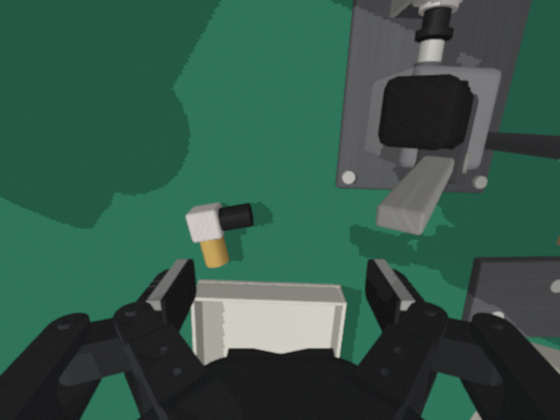

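View pics/side2c.png

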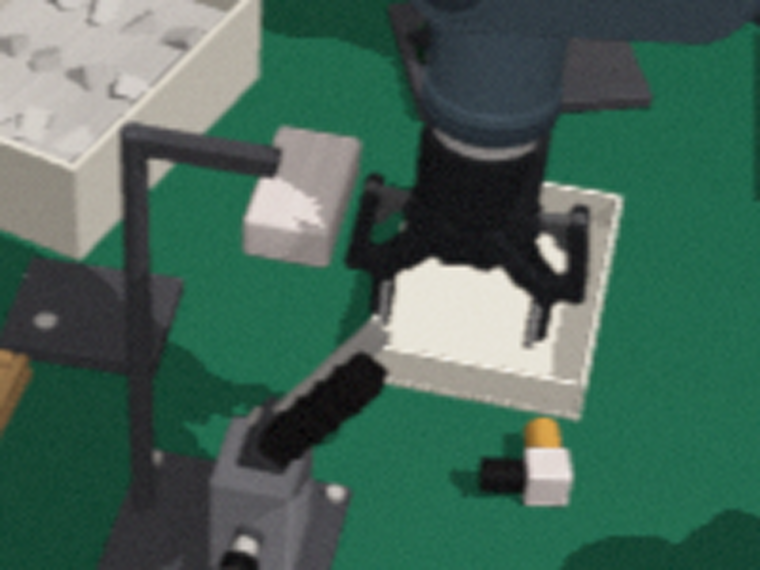

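Run:
```python
from cell import robot
from h import *
s=robot.sense();T=pose(s);c=robot.capture("wrist")
np.set_printoptions(precision=4,suppress=True)
for q in[(378,222),(388,205),(420,234),(428,210)]:print(q,onz(c,*q,.184,T))
# finger predicted corners
for l in [(.011,.043,-.013),(.011,.057,-.013),(-.011,.043,-.013)]:
    p=(T@np.r_[l,1])[:3];print(l,p,proj(c,p,T))
for q in [(382,77),(383,140),(398,150),(470,95)]:print("grip",onz(c,*q,.189,T))
```

```text
(378, 222) [ 0.4996 -0.0992  0.184 ]
(388, 205) [ 0.5024 -0.0917  0.184 ]
(420, 234) [ 0.5181 -0.1033  0.184 ]
(428, 210) [ 0.5191 -0.0927  0.184 ]
(0.011, 0.043, -0.013) [ 0.5045 -0.1231  0.1652] [366.4866 254.8706]
(0.011, 0.057, -0.013) [ 0.5185 -0.1221  0.1655] [394.7403 254.8792]
(-0.011, 0.043, -0.013) [ 0.506  -0.1451  0.1654] [362.7674 293.5065]
grip [ 0.49  -0.046  0.189]
grip [ 0.494  -0.0664  0.189 ]
grip [ 0.5001 -0.0695  0.189 ]
grip [ 0.5214 -0.0494  0.189 ]
```

Call:
play_rows(commands=[0,6,0,6,1.5,0,6,0,0,0,0,5,0,0,0,0,5,0,0,0,0,4,0,0,0,0,4,0,0,0,0,4,0,0,0])

```text
time: 4.9
ee_pos: [0.4652, -0.1056, 0.1528]
eef_rot: [0.691, 0.723, 0.004, 0.017]
wrist_force: [-2.7, -9.0, 1.3]
finger_gap: 0.0855
```

Run:
```python
from cell import robot
from h import *
rep(robot,(.460,-.092,.143))
cv2.imwrite("pics/w3.png",robot.capture("wrist")["pixels"][:,:,::-1])
```

```text
t 4.9 pos [ 0.4652 -0.1056  0.1528] x-angle 92.59 z [ 0.0302 -0.0168 -0.9994] F [-2.7 -9.   1.3] gap 0.0855 q [-0.47  0.03  1.95 -0.    1.13 -0.52]
tool delta mm [14.  -4.9  9.4]
```

View pics/w3.png

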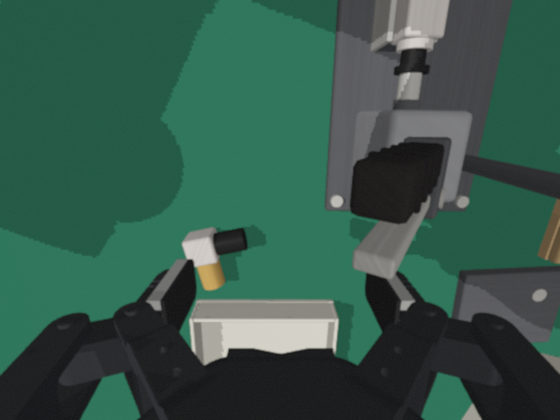

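Call:
play_rows(commands=[0,5,-1.5,4,0,0,5,-1.5,4,0,0,5,-1.5,4,0,0,5,-1.5,3,0])

```text
time: 5.35
ee_pos: [0.4677, -0.0962, 0.146]
eef_rot: [0.692, 0.721, 0.004, 0.032]
wrist_force: [-2.4, -11.1, 8.7]
finger_gap: 0.0854
```

Run:
```python
from cell import robot
from h import *
rep(robot,(.460,-.092,.143))
cv2.imwrite("pics/w4.png",robot.capture("wrist")["pixels"][:,:,::-1])
```

```text
t 5.35 pos [ 0.4677 -0.0962  0.146 ] x-angle 92.28 z [ 0.0518 -0.0386 -0.9979] F [ -2.4 -11.1   8.7] gap 0.0854 q [-0.44  0.02  1.97 -0.01  1.09 -0.48]
tool delta mm [ 4.6 -7.7  2.4]
```

View pics/w4.png

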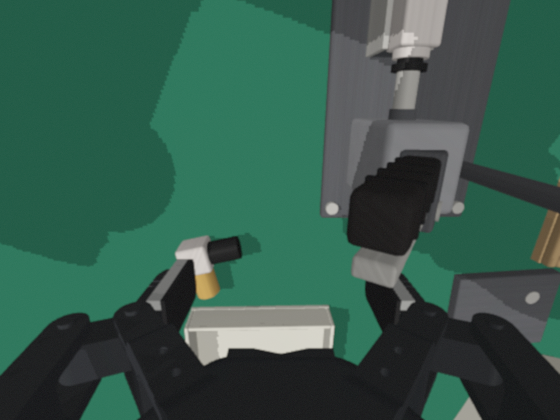

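Call:
play_rows(commands=[0,9,-2,0,0,0,10,-2,0,0,0,12,-2,0,0])

```text
time: 5.7
ee_pos: [0.4672, -0.0913, 0.1472]
eef_rot: [0.696, 0.716, -0.008, 0.055]
wrist_force: [12.8, -70.1, -31.9]
finger_gap: 0.0854
```

Run:
```python
from cell import robot
from h import *
rep(robot,(.460,-.092,.143))
cv2.imwrite("pics/w5.png",robot.capture("wrist")["pixels"][:,:,::-1])
```

```text
t 5.7 pos [ 0.4672 -0.0913  0.1472] x-angle 91.47 z [ 0.0676 -0.0891 -0.9937] F [ 12.8 -70.1 -31.9] gap 0.0854 q [-0.41 -0.    1.99 -0.06  1.05 -0.4 ]
tool delta mm [-0.1 -7.4  3.7]
```

View pics/w5.png

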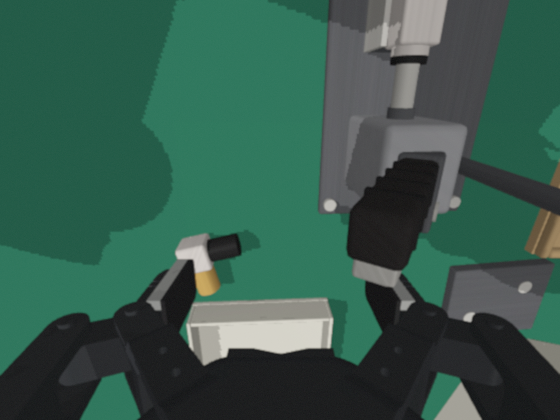

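Call:
play_rows(commands=[0,-12,0,0,0,0,-20,0,0,0,0,-30,0,0,0,0,-15,0,0,0,0,0,0,0,0,0,0,0,0,0])

```text
time: 6.35
ee_pos: [0.4689, -0.1758, 0.1547]
eef_rot: [0.698, 0.713, -0.01, 0.058]
wrist_force: [0.5, -0.5, -0.1]
finger_gap: 0.0856
```

Run:
```python
from cell import robot
from h import *
rep(robot,(.460,-.140,.143))
c=robot.capture("wrist");cv2.imwrite("pics/w6.png",c["pixels"][:,:,::-1])
c=robot.capture("side");crop(c["pixels"],220,140,360,305,3.5,"pics/s6.png")
```

```text
t 6.35 pos [ 0.4689 -0.1758  0.1547] x-angle 91.02 z [ 0.0684 -0.0962 -0.993 ] F [ 0.5 -0.5 -0.1] gap 0.0856 q [-0.57  0.03  1.94 -0.05  1.06 -0.57]
tool delta mm [36.9 -8.8  7.6]
```

View pics/w6.png

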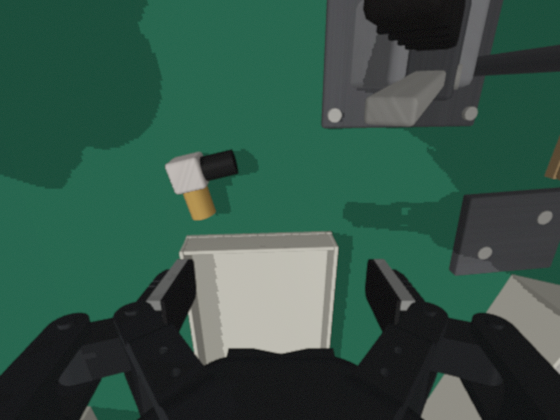

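View pics/s6.png

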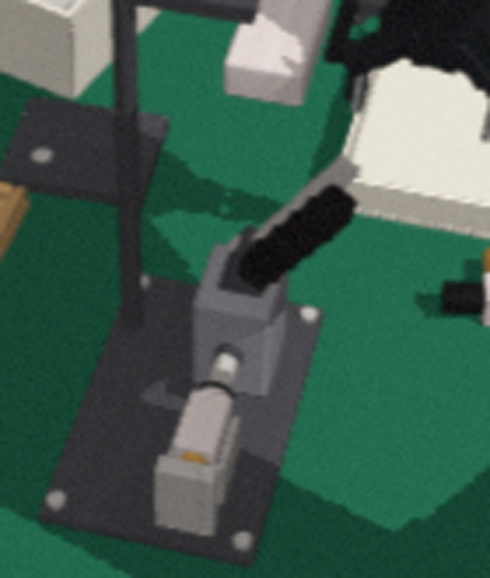

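Call:
play_rows(commands=[0,-2,0,-45,0,0,0,0,-48,0,0,0,0,-48,0,0,0,0,-48,0,0,0,0,-20,0,0,45,-4,0,0,0,48,-4,0,0,0,48,-2,0,0,0,48,5,0,0,0,30,40,0,0,0,10,40,0,0,0,0,0,0,0])

```text
time: 7.65
ee_pos: [0.5193, 0.0952, 0.352]
eef_rot: [0.693, 0.718, -0.008, 0.056]
wrist_force: [-0.7, 0.0, -0.5]
finger_gap: 0.0858
```

Run:
```python
from cell import robot
from h import *
rep(robot,(.562,.045,.25))
c=robot.capture("wrist");cv2.imwrite("pics/w7.png",c["pixels"][:,:,::-1])
```

```text
t 7.65 pos [0.5193 0.0952 0.352 ] x-angle 91.87 z [ 0.0693 -0.0896 -0.9936] F [-0.7  0.  -0.5] gap 0.0858 q [ 0.01 -0.04  1.6  -0.09  1.51 -0.02]
tool delta mm [-42.   33.9 108.8]
```

View pics/w7.png

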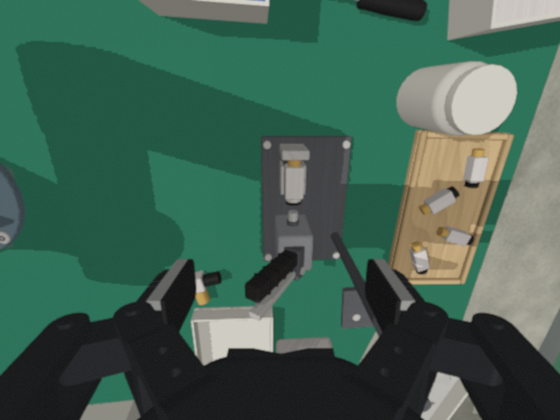

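Call:
play_rows(commands=[0,-14,11,20,0,0,-14,11,30,0,0,-10,11,30,0,0,-5,2,30,0,0,0,0,25,0,0,0,0,0,0])

```text
time: 8.3
ee_pos: [0.5598, 0.0424, 0.2233]
eef_rot: [0.692, 0.72, -0.007, 0.057]
wrist_force: [-1.3, -0.3, -0.1]
finger_gap: 0.0853
```

Run:
```python
from cell import robot
from h import *
import pickle
rep(robot,(.562,.048,.056)); s=robot.sense()
c=robot.capture("wrist");c["T"]=pose(s);pickle.dump(c,open("w8.pkl","wb"));cv2.imwrite("pics/w8.png",c["pixels"][:,:,::-1])
```

```text
t 8.3 pos [0.5598 0.0424 0.2233] x-angle 92.14 z [ 0.0714 -0.089  -0.9935] F [-1.3 -0.3 -0.1] gap 0.0853 q [-0.09  0.12  1.7  -0.09  1.25 -0.1 ]
tool delta mm [ 20.8  -8.9 165.8]
```

View pics/w8.png

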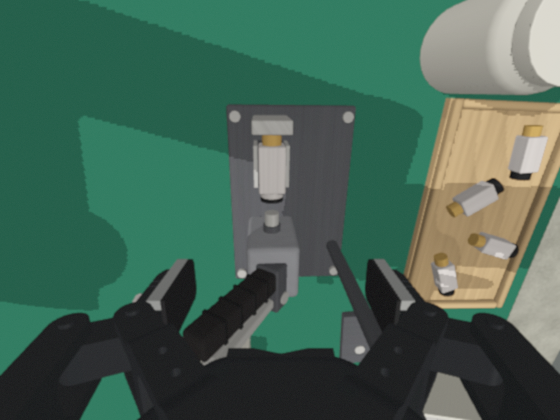

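Run:
```python
from cell import robot
from h import *
a=robot.capture("side")["pixels"];b=robot.capture("top")["pixels"]
cv2.imwrite("pics/s8.png",a[:,:,::-1]);cv2.imwrite("pics/t8.png",b[:,:,::-1])
```

```text
(no output)
```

View pics/s8.png

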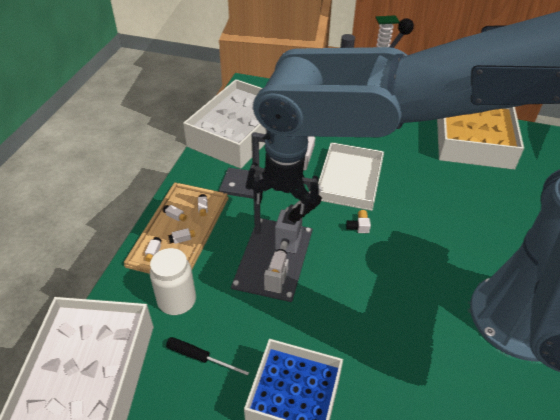

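View pics/t8.png

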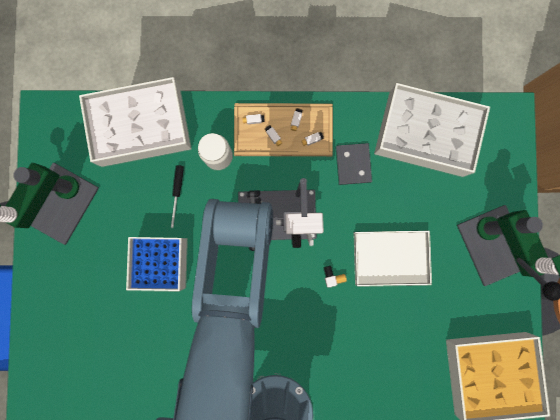

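Run:
```python
from h import *
import pickle
D=pickle.load(open("c0.pkl","rb"));t=D["top"];s=D["side"]
print(tri(s,(280,112),t,(202,225)))
for z in(.4,.45,.5):print(z,[onz(t,u,225,z) for u in(202,268)])
print([onz(s,280,y,0.4) for y in (112,)])
```

```text
(array([0.53495846, 0.14122694, 0.54826299]), np.float64(0.004381943666427846))
0.4 [array([0.53860682, 0.16354601, 0.4       ]), array([0.53957622, 0.01634361, 0.4       ])]
0.45 [array([0.53665558, 0.15584832, 0.45      ]), array([0.5375808 , 0.01535484, 0.45      ])]
0.5 [array([0.53470435, 0.14815064, 0.5       ]), array([0.53558539, 0.01436608, 0.5       ])]
[array([ 0.59368242, -0.05992488,  0.4       ])]
```

Run:
```python
from h import *
import pickle
c=pickle.load(open("w8.pkl","rb"))
crop(c["pixels"],220,95,360,245,5,"pics/w8c.png")
```

```text
(no output)
```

View pics/w8c.png

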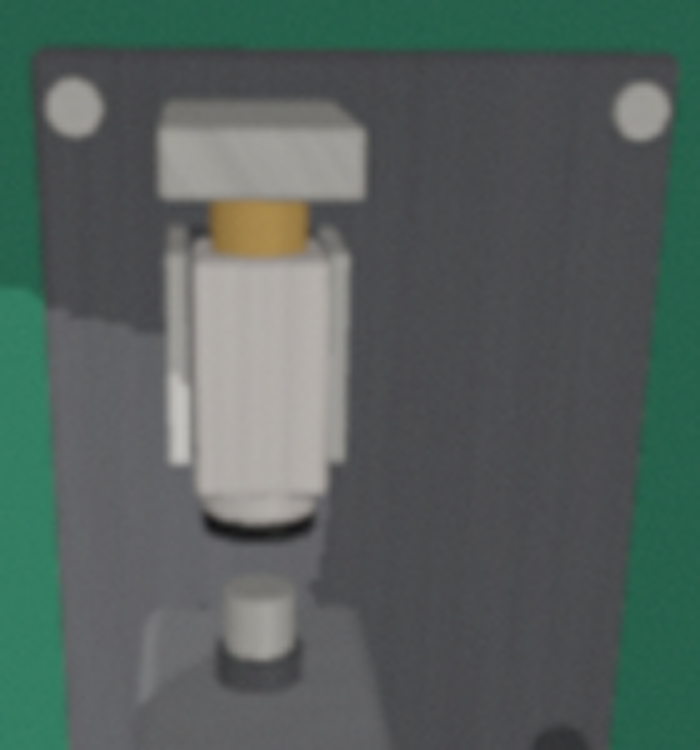

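Run:
```python
from cell import robot
from h import *
import pickle
c=pickle.load(open("w8.pkl","rb"));T=c["T"]
P=[onz(c,220+x/5,95+y/5,.068,T) for x,y in[(195,255),(328,255),(200,495),(328,495)]]
np.set_printoptions(precision=4,suppress=True)
print(np.array(P),np.mean(P,0))
m=np.mean(P,0)
rep(robot,(m[0],m[1],.100));rep(robot,(m[0],m[1],.054))
```

```text
[[0.548  0.0776 0.068 ]
 [0.5745 0.0785 0.068 ]
 [0.5498 0.0271 0.068 ]
 [0.5771 0.0277 0.068 ]] [0.5623 0.0527 0.068 ]
t 8.45 pos [0.563  0.0427 0.2286] x-angle 92.15 z [ 0.0803 -0.0897 -0.9927] F [0.4 1.2 0.7] gap 0.0851 q [-0.09  0.11  1.7  -0.09  1.25 -0.1 ]
tool delta mm [ 21.9 -10.1 126.7]
t 8.45 pos [0.563  0.0427 0.2286] x-angle 92.15 z [ 0.0803 -0.0897 -0.9927] F [0.4 1.2 0.7] gap 0.0851 q [-0.09  0.11  1.7  -0.09  1.25 -0.1 ]
tool delta mm [ 26.2 -13.6 172.4]
```

Call:
play_rows(commands=[0,6,-3,32,0,0,6,-3,32,0,0,6,-3,32,0,0,4,-2,28,0,0,0,0,0,0])

```text
time: 8.95
ee_pos: [0.5702, 0.0544, 0.114]
eef_rot: [0.69, 0.72, 0.003, 0.07]
wrist_force: [-0.8, -0.5, -0.9]
finger_gap: 0.0854
```

Run:
```python
from cell import robot
from h import *
rep(robot,(.5625,.0525,.054))
c=robot.capture("wrist");cv2.imwrite("pics/w9.png",c["pixels"][:,:,::-1])
```

```text
t 8.95 pos [0.5702 0.0544 0.114 ] x-angle 92.15 z [ 0.1049 -0.0914 -0.9903] F [-0.8 -0.5 -0.9] gap 0.0854 q [-0.06  0.25  1.79 -0.1   1.   -0.06]
tool delta mm [  4.2 -13.7  58.8]
```

View pics/w9.png

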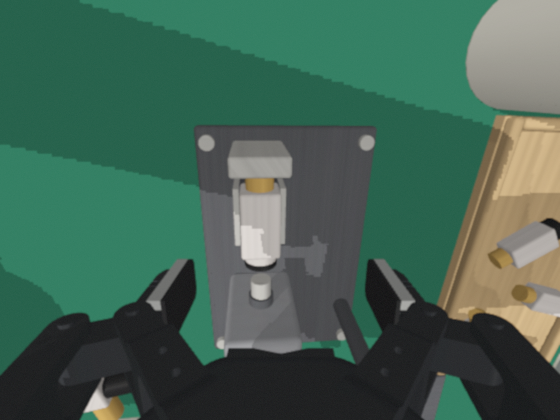

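Call:
play_rows(commands=[0,0,0,-50,0,0,0,0,-50,0,0,0,0,0,0,0,0,0,0,0])

```text
time: 9.4
ee_pos: [0.5645, 0.0638, 0.2292]
eef_rot: [0.69, 0.72, 0.009, 0.076]
wrist_force: [0.1, -0.8, 0.2]
finger_gap: 0.0852
```

Run:
```python
from cell import robot
from h import *
rep(robot,(.5625,.0525,.054))
```

```text
t 9.4 pos [0.5645 0.0638 0.2292] x-angle 92.12 z [ 0.1211 -0.0922 -0.9883] F [ 0.1 -0.8  0.2] gap 0.0852 q [-0.05  0.09  1.72 -0.09  1.21 -0.06]
tool delta mm [  5.8 -23.  174. ]
```

Call:
play_rows(commands=[0,0,0,0,0,0,0,0,0,0,0,0,0,0,0])

```text
time: 9.7
ee_pos: [0.5655, 0.0638, 0.2322]
eef_rot: [0.69, 0.72, 0.01, 0.078]
wrist_force: [0.3, -0.6, -0.1]
finger_gap: 0.0851
```

Run:
```python
from cell import robot
from h import *
rep(robot,(.5625,.0525,.054))
```

```text
t 9.7 pos [0.5655 0.0638 0.2322] x-angle 92.11 z [ 0.126  -0.0925 -0.9877] F [ 0.3 -0.6 -0.1] gap 0.0851 q [-0.05  0.09  1.71 -0.09  1.21 -0.06]
tool delta mm [  6.3 -25.3 176.7]
```

Call:
play_rows(commands=[0,0,-50,0,0,0,0,-50,0,0,0,0,0,0,0,0,0,0,0,0])

```text
time: 10.1
ee_pos: [0.4595, 0.0586, 0.2114]
eef_rot: [0.69, 0.72, 0.005, 0.072]
wrist_force: [0.9, 0.5, 0.3]
finger_gap: 0.0853
```

Run:
```python
from cell import robot
from h import *
rep(robot,(.5625,.0525,.054))
```

```text
t 10.1 pos [0.4595 0.0586 0.2114] x-angle 92.14 z [ 0.1105 -0.0916 -0.9896] F [0.9 0.5 0.3] gap 0.0853 q [-0.07 -0.13  1.97 -0.09  1.18 -0.08]
tool delta mm [  5.3  85.2 167.7]
```

Call:
play_rows(commands=[0,2,28,12,0,0,2,28,12,0,0,1,26,12,0,0,0,0,30,0,0,0,0,30,0,0,0,-2,20,0,0,0,0,0,0])

```text
time: 10.8
ee_pos: [0.564, 0.056, 0.1012]
eef_rot: [0.69, 0.72, 0.007, 0.074]
wrist_force: [-0.5, 0.9, -0.9]
finger_gap: 0.0856
```

Run:
```python
from cell import robot
from h import *
rep(robot,(.5625,.0525,.053))
```

```text
t 10.8 pos [0.564  0.056  0.1012] x-angle 92.06 z [ 0.1162 -0.0919 -0.989 ] F [-0.5  0.9 -0.9] gap 0.0856 q [-0.06  0.25  1.82 -0.1   0.95 -0.05]
tool delta mm [ 1.3 -7.1 47.8]
```

Call:
play_rows(commands=[0,1,-3,20,0,0,0,-3,18,0,0,0,-1,6,0,0,0,0,2,0])

```text
time: 11.2
ee_pos: [0.5677, 0.0521, 0.0564]
eef_rot: [0.69, 0.719, 0.009, 0.076]
wrist_force: [-0.9, 0.3, -0.3]
finger_gap: 0.0853
```

Run:
```python
from cell import robot
from h import *
rep(robot,(.5625,.0525,.055))
c=robot.capture("wrist");cv2.imwrite("pics/w10.png",c["pixels"][:,:,::-1])
rep(robot,(.5625,.0525,.055))
```

```text
t 11.2 pos [0.5677 0.0521 0.0564] x-angle 92.03 z [ 0.1208 -0.0922 -0.9884] F [-0.9  0.3 -0.3] gap 0.0853 q [-0.07  0.33  1.83 -0.11  0.86 -0.04]
tool delta mm [ 0.7 -5.3  0.7]
t 11.25 pos [0.5678 0.052  0.0565] x-angle 92.02 z [ 0.1212 -0.0923 -0.9883] F [ 0.3 -0.7 -0.2] gap 0.0854 q [-0.07  0.33  1.83 -0.11  0.86 -0.04]
tool delta mm [ 0.8 -5.4  0.8]
```

View pics/w10.png

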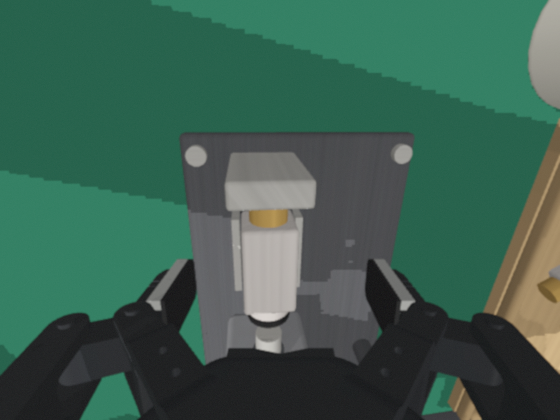

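Call:
play_rows(commands=[0,0,-6,1.5,0,130,0,0,1.5,0,130,0,0,1.5,0,130,0,0,1.5,0,130,0,0,1.5,0], newtons=30)

```text
time: 11.75
ee_pos: [0.5653, 0.0511, 0.052]
eef_rot: [0.69, 0.719, 0.011, 0.078]
wrist_force: [-0.2, -0.1, 0.0]
finger_gap: 0.0418
```

Run:
```python
from cell import robot
from h import *
rep(robot,(.5625,.0525,.055))
c=robot.capture("wrist");cv2.imwrite("pics/w11.png",c["pixels"][:,:,::-1])
```

```text
t 11.75 pos [0.5653 0.0511 0.052 ] x-angle 92.01 z [ 0.1277 -0.0927 -0.9875] F [-0.2 -0.1  0. ] gap 0.0418 q [-0.07  0.33  1.84 -0.11  0.84 -0.04]
tool delta mm [ 1.2 -2.3 -3.4]
```

View pics/w11.png

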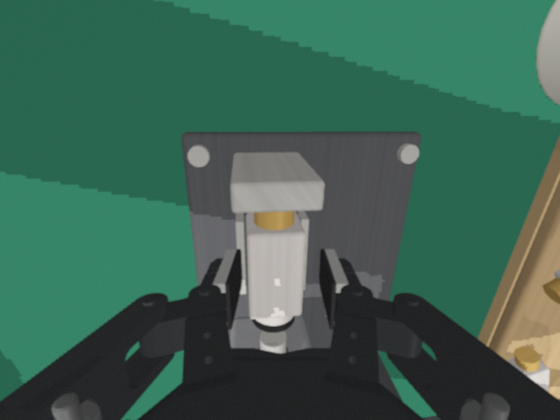

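Call:
play_rows(commands=[130,0,-3,0,0,160,0,0,0.5,0,210,0,0,0.5,0,210,0,0,0.5,0,210,0,0,0.5,0,210,0,0,0,0], newtons=35)

```text
time: 12.4
ee_pos: [0.5622, 0.0509, 0.0512]
eef_rot: [0.69, 0.719, 0.01, 0.078]
wrist_force: [1.0, 0.0, -0.9]
finger_gap: 0.0275
```

Run:
```python
from cell import robot
from h import *
rep(robot)
c=robot.capture("wrist");cv2.imwrite("pics/w12.png",c["pixels"][:,:,::-1])
```

```text
t 12.4 pos [0.5622 0.0509 0.0512] x-angle 92.01 z [ 0.127  -0.0929 -0.9875] F [ 1.   0.  -0.9] gap 0.0275 q [-0.07  0.32  1.85 -0.11  0.84 -0.04]
```

View pics/w12.png

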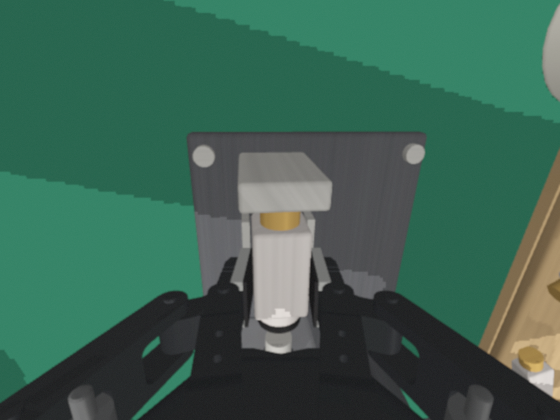

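Call:
play_rows(commands=[210,-1.5,1.5,-12,0,210,-3,3.5,-25,0,210,-4,5,-40,0,210,-4,5,-45,0,210,-4,5,-45,0,210,0,0,-10,0,210,0,0,0,0])

```text
time: 13.15
ee_pos: [0.558, 0.052, 0.2378]
eef_rot: [0.69, 0.719, 0.009, 0.076]
wrist_force: [-0.7, -0.2, -1.3]
finger_gap: 0.028
```

Run:
```python
from cell import robot
from h import *
rep(robot,(.42,.02,.26))
c=robot.capture("wrist");crop(c["pixels"],180,120,400,400,2,"pics/w13.png")
c=robot.capture("side");crop(c["pixels"],210,100,360,305,2.9,"pics/s13.png")
```

```text
t 13.15 pos [0.558  0.052  0.2378] x-angle 92.04 z [ 0.1228 -0.0918 -0.9882] F [-0.7 -0.2 -1.3] gap 0.028 q [-0.07  0.07  1.73 -0.09  1.22 -0.09]
tool delta mm [ -29.1 -135.8  -36. ]
```

View pics/w13.png

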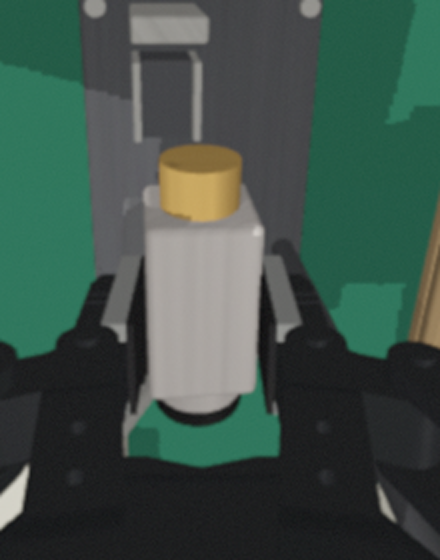

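View pics/s13.png

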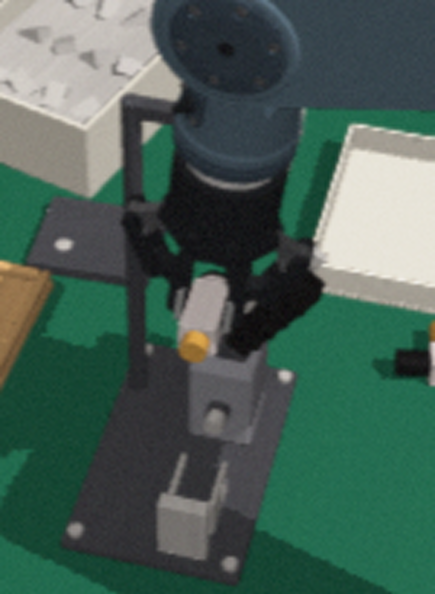

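Call:
play_rows(commands=[210,-3,-30,-8,0,210,-3,-40,-6,0,210,-3,-40,-6,0,210,-20,-25,-3,0,210,-45,0,3,0,210,-45,0,4,0,210,-45,0,4,0,210,-45,0,4,0,210,-45,0,4,0,210,-45,0,4,0,210,-40,0,4,0,210,0,0,0,0])

```text
time: 14.45
ee_pos: [0.4171, -0.2973, 0.2151]
eef_rot: [0.69, 0.722, 0.001, 0.052]
wrist_force: [-0.0, 0.3, -2.1]
finger_gap: 0.0279
```

Run:
```python
from cell import robot
from h import *
rep(robot,(.459,-.335,.20))
```

```text
t 14.45 pos [ 0.4171 -0.2973  0.2151] x-angle 92.47 z [ 0.0775 -0.0702 -0.9945] F [-0.   0.3 -2.1] gap 0.0279 q [-0.86 -0.02  1.86  0.01  1.2  -0.91]
tool delta mm [-38.2  38.8  20.9]
```

Call:
play_rows(commands=[210,-15,14,10,0,210,-14,14,30,0,210,-8,10,40,0,210,0,0,30,0,210,0,0,20,0,210,0,0,0,0])

```text
time: 15.05
ee_pos: [0.4611, -0.335, 0.0733]
eef_rot: [0.692, 0.721, 0.003, 0.041]
wrist_force: [-0.1, -0.3, -0.5]
finger_gap: 0.0275
```

Run:
```python
from cell import robot
from h import *
rep(robot,(.459,-.335,.022))
c=robot.capture("wrist");cv2.imwrite("pics/w14.png",c["pixels"][:,:,::-1])
```

```text
t 15.05 pos [ 0.4611 -0.335   0.0733] x-angle 92.31 z [ 0.0623 -0.0527 -0.9967] F [-0.1 -0.3 -0.5] gap 0.0275 q [-0.84  0.31  1.8   0.01  0.95 -0.89]
tool delta mm [ 2.9 -5.1 51. ]
```

View pics/w14.png

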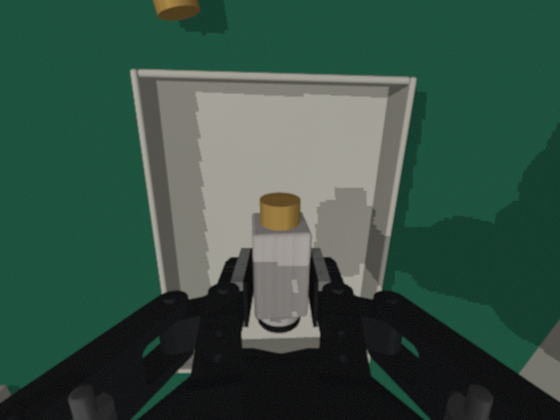

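Call:
play_rows(commands=[210,0,-2,20,0,210,0,-2,15,0,210,0,0,8,0,210,0,0,4,0,210,0,0,2,0])

```text
time: 15.6
ee_pos: [0.462, -0.3381, 0.027]
eef_rot: [0.691, 0.722, 0.002, 0.043]
wrist_force: [0.1, -0.7, -2.3]
finger_gap: 0.028
```

Run:
```python
from cell import robot
from h import *
rep(robot,(.459,-.335,.016))
```

```text
t 15.6 pos [ 0.462  -0.3381  0.027 ] x-angle 92.38 z [ 0.0658 -0.0561 -0.9963] F [ 0.1 -0.7 -2.3] gap 0.028 q [-0.85  0.39  1.81  0.02  0.85 -0.9 ]
tool delta mm [ 3.9 -3.5 10.5]
```

Call:
play_rows(commands=[210,0,0,5,0,210,0,0,4,0,210,0,0,3,0])

```text
time: 15.9
ee_pos: [0.4641, -0.3401, 0.0162]
eef_rot: [0.691, 0.722, 0.002, 0.045]
wrist_force: [-0.8, 0.9, 1.2]
finger_gap: 0.028
```

Run:
```python
from cell import robot
from h import *
rep(robot,(.459,-.335,.016))
```

```text
t 15.9 pos [ 0.4641 -0.3401  0.0162] x-angle 92.37 z [ 0.0683 -0.0589 -0.9959] F [-0.8  0.9  1.2] gap 0.028 q [-0.85  0.42  1.81  0.02  0.83 -0.9 ]
tool delta mm [ 5.3 -4.8 -0.4]
```

Call:
play_rows(commands=[210,0,0,3,0,210,0,0,3,0])

```text
time: 16.1
ee_pos: [0.4641, -0.3403, 0.0137]
eef_rot: [0.69, 0.722, 0.002, 0.044]
wrist_force: [-15.9, 12.7, 45.1]
finger_gap: 0.0279
```

Call:
play_rows(commands=[210,0,0,-0.5,0,130,0,0,0,0,130,0,0,0,0,120,0,0,0,0,120,0,0,-20,0,120,0,0,-40,0,120,0,0,-45,0,100,0,0,-45,0,100,0,0,-30,0,100,0,0,0,0])

```text
time: 17.1
ee_pos: [0.4516, -0.3295, 0.1987]
eef_rot: [0.691, 0.722, 0.002, 0.043]
wrist_force: [0.4, 0.1, 0.5]
finger_gap: 0.0522
```

Run:
```python
from cell import robot
from h import *
import pickle
rep(robot,(.459,-.335,.016));s=robot.sense()
c=robot.capture("wrist");c["T"]=pose(s);pickle.dump(c,open("w15.pkl","wb"));cv2.imwrite("pics/w15.png",c["pixels"][:,:,::-1])
crop(c["pixels"],200,100,360,340,2.5,"pics/w15c.png")
c=robot.capture("top");cv2.imwrite("pics/t15.png",c["pixels"][:,:,::-1])
```

```text
t 17.1 pos [ 0.4516 -0.3295  0.1987] x-angle 92.44 z [ 0.0642 -0.0558 -0.9964] F [0.4 0.1 0.5] gap 0.0522 q [-0.85  0.12  1.75  0.01  1.19 -0.9 ]
tool delta mm [  4.9  -4.1 182.8]
```

View pics/w15.png

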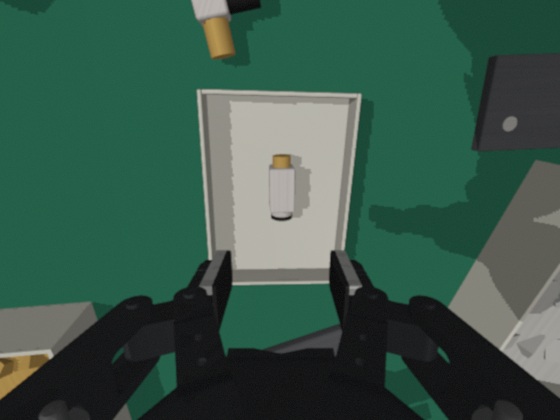

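View pics/w15c.png

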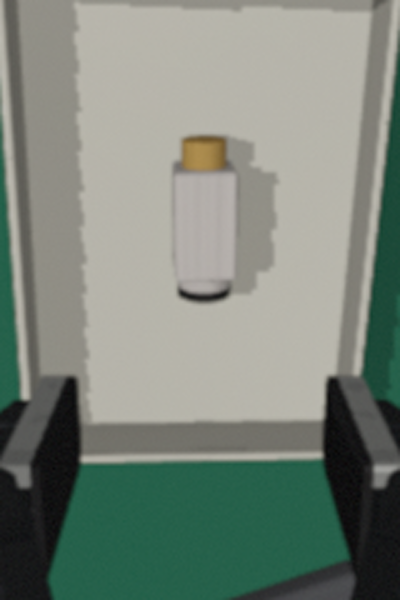

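View pics/t15.png

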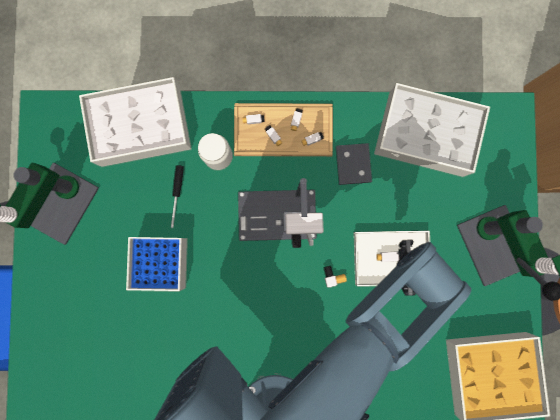

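Run:
```python
from cell import robot
print(robot.finish_job())
```

```text
the job is handed in; nothing more can be done
None
```

I pushed the collar home, let the trigger spring back, and left the fitting lying flat in the long white tray. The job is handed in, with the robot's clock at about 17 s. No verdict was reported.

- **Squeeze:** the moves could not tilt the tool on command. So instead of closing the jaws around the grip, I pressed the trigger towards the grip with the side of one open finger until it stopped dead. The pictures afterwards showed the trigger back at rest and the ram clear of the collar.
- **Collar:** in the tray picture the flange sits against the nose with no gap. The fitting's overall length is about what it should be with the collar in (about 71 mm by pixel scale, against 73 mm expected). I had no direct reading of the collar's travel.
- **Placement:** the last wrist picture shows the fitting flat near the middle of the tray. The last top picture shows the elbow, screwdriver, plate and bins where they were.

Some things did not go as planned:
- **High forces:** the wrist force reached about 70 N against the trigger stop, more than intended. It reached about 49 N when I set the fitting down. Both are under the 120 N limit.
- **Tilt:** the tool drifted up to about 9° off vertical, so I gripped and placed the fitting slightly tilted.
- **Camera disagreement:** the top and side cameras disagreed by 2 to 7 mm in y, so I relied mostly on the wrist camera.

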